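# Hang the blue specimen basket on the wire hanger

## Robot

A 6-joint arm with a two-finger parallel gripper is mounted at the origin on the work surface. World frame = base frame: x ahead of the robot, y to its left, z up, the work surface at z = 0. Lengths are in m, angles in rad, forces in N, time in s.
With the tool pointing down it reaches from about 0.35 to 1 m from the base axis. Payload 7.1 kg.
Tool frame: the origin (TCP) lies at the very end of the fingers, on their centre line; the grasp point (between the pads) lies arm.hold_point_z behind it (arm.hold_point_z is the distance from the TCP to the grasp point, in m); z points along the fingers, x is the direction in which the jaws open and shut, and the axes are right-handed (so a half turn about z gives the same grasp; the last joint's range is limited). The gripper opens to 85 mm and grips with 20 to 120 N. Pads are 22 mm wide; open, the fingers measure 114 mm over their backs; the gripper's body (76 mm by 85 mm) begins 54 mm behind the grasp point. The pads swing forward as they close: fully open they stand 13 mm farther back than shut.
Start: joints at [1.186, 0.423, 1.63, -0, 1.089, -0.019], TCP at [0.224, 0.584, 0.231] pointing down, gripper open.
Joint ranges: [-3, 3], [-0.9, 2.11], [0.09, 2.58], [-1.31, 4.45], [0.11, 2.69], [-2.54, 2.54]. Speed limits (rad/s): [2.39, 2.39, 3.01, 3.14, 3.14, 3.14].

## Interface

Orientations are given as a rotation vector (axis times angle).
In Python, from workcell import arm, gripper_to, solve_ik, viewer, job gives the robot as it stands. The module is installed in compiled form; this text tells all that it offers. Calls block until the motion is done:
- arm.reach(position, orientation): joint-space move of the TCP to a pose.
- arm.move_l(position, frame=None, velocity=0.15, stop_force=None): straight line of the TCP; frame=None keeps the orientation; velocity is the mean speed in m/s. With stop_force (N) it stops when the force on the tool has changed by that much, and returns True; else False.
- arm.set_joints(angles): joint-space move.
- gripper_to(opening, strength=None): finger opening in m; strength is the grip in N (None keeps the last); returns when the fingers have stopped.
- arm.sleep(seconds).
- solve_ik(position, orientation): joint angles nearest the present ones, or None.
- arm.get_obs(): the state.
- viewer.camera(name): name is "side" or "top"; returns a dict with "color" (400x640x3 uint8, red, green, blue), "z_map" (400x640 float32, m along the optical axis (not along the pixel's ray), 0 where there is no reading), "mtx" (3x3 intrinsics, pixels), "rvec" (rotation vector, rad) and "tvec" (3), from world to camera coordinates, as OpenCV has them. Camera axes: x right, y down, z forward; pixel columns grow to the right and rows downward; lengths in m; the calibration is good to about 2 mm. A picture is of the moment at which its call begins.
A pose or a line that the arm cannot do raises arm.PlanningError and nothing moves.
- job.hand_in(): hands the job in, once; it reports no verdict.
The state is a dict: "clock": time; "q": joint angles; "dq": joint speeds; "joint_efforts": joint torques, N m; "tool_pos": TCP position; "eef_rot": TCP orientation; "contact_force": force on the tool from outside, world axes, zero at the start; "wrist_torque": the same for the moment, N m; "opening": finger opening in m.
Only numpy, scipy, OpenCV 4.12 (cv2) and the standard library are available. Lean on these libraries where they do the work, as an engineer would, in place of code of your own. Each camera call takes 0.05 s, during which the arm holds its last target.

## Task

Hang the blue specimen basket by its hook from the lower loop of the orange wire hanger on the drying stand, so that stand, hanger and basket form one chain, with the basket hanging level, still and clear of the stand. Leave the hanger on its prongs, and do not disturb the yellow basket.

Things in the scene. Friction and masses are not known exactly. Their poses are not given: they have to be found in the camera images.
- blue_basket_handle (a point): Grip point of the blue open basket (100 x 80 x 40 mm, 70 to 130 g, on the table): on its upright handle block, 26 (x) x 16 (y) mm, 40 mm above the basket's underside; handle top 18 mm higher. Axes: z up, +x from handle to basket; end wall at x +46 mm, bridged by a 12 mm wide bar 5 to 15 mm lower. Grip across y from above; gripped here, the gripper stays clear of the hanger.
- blue_basket_hook (a point): Seat in the blue basket's hook, where the axis of the carrying wire should lie: 96 mm along +x and 87 mm above the handle point. Hook: 6 mm wire in the basket's x-z plane; back 16 mm to -x, top 10 mm above the seat, free tip 18 mm to +x, ending 20 mm below the seat: the mouth opens down. Bail 59 mm below the seat. The basket hangs level from here. Axes as the basket's.
- hanger_loop (a point): Middle of the bottom wire (axis, along y, 6 mm thick, 175 mm above the table) of the loose orange hanger's loop: upright in y-z, opening 62 wide x 60 mm high. Axes: z up, +x to the stand's column 150 mm behind; free side is -x. Its top bar, 126 mm higher, lies in two notched prongs ending 17 mm to -x of the loop; it can swing to and fro. Stand fixed; foot 10 mm thick, from x -20 to +190 mm.
- yellow_basket_handle (a point): Handle of a yellow basket of the same shape and size, a bystander standing on the table: same point and axes as on the blue one. It stays where it is.
There are look-alikes about, which are no part of the job. Of the things that look like the part that bears blue_basket_handle, the largest one is meant. Of the things shaped like the part that bears hanger_loop, the orange one is meant.

How it is judged:
By the outcome, as a careful person would: the job done as asked, in the order asked, and still so for the second after the job is handed in, with the robot touching nothing.
It also fails if it takes over 56 s, if anything falls off the work surface, if the arm or the gripper's body presses on something with over 40 N, if the wrist force passes 120 N, or if a joint passes its speed limit or range.

## Working session

There is one attempt and no reset: what is moved stays moved. The work goes in short steps, each a Python script; the robot and the scene stay as the last script left them, time stands still between calls to the robot, and variables do not carry over. Pictures are saved under pics/ and viewed, and the job is handed in when it is done.

```bash
mkdir -p pics
cat > h.py <<'E'
import numpy as np, cv2
from workcell import arm, gripper_to, solve_ik, viewer, job
def snap(name,tag):
    c=viewer.camera(name); np.savez(f'pics/{tag}.npz',**c)
    cv2.imwrite(f'pics/{tag}.png',c['color'][:,:,::-1]); return c
def load(tag): return dict(np.load(f'pics/{tag}.npz'))
def crop(tag,u0,v0,u1,v1,s,out):
    c=load(tag)['color'][v0:v1,u0:u1,::-1]
    cv2.imwrite(f'pics/{out}.png',cv2.resize(c,None,fx=s,fy=s,interpolation=cv2.INTER_NEAREST))
def cloud(c):
    z=c['z_map'];v,u=np.mgrid[:z.shape[0],:z.shape[1]];K=c['mtx']
    p=np.stack([(u-K[0,2])/K[0,0]*z,(v-K[1,2])/K[1,1]*z,z],-1)
    R=cv2.Rodrigues(c['rvec'].ravel())[0]
    P=(p-c['tvec'].ravel())@R; P[z==0]=np.nan; return P
def ray(c,u,v):
    K=c['mtx'];R=cv2.Rodrigues(c['rvec'].ravel())[0]
    d=R.T@np.array([(u-K[0,2])/K[0,0],(v-K[1,2])/K[1,1],1]);o=-R.T@c['tvec'].ravel();return o,d
def onz(c,u,v,z):
    o,d=ray(c,u,v);return o+d*(z-o[2])/d[2]
def proj(c,P):
    return cv2.projectPoints(np.float64(P).reshape(-1,3),c['rvec'],c['tvec'],c['mtx'],None)[0].reshape(-1,2)
E
python3 - <<'E'
from h import *
for n in('side','top'):
    c=snap(n,n+'0'); o,d=ray(c,320,200); print(n,o,d,c['mtx'][0,0])
o=arm.get_obs();print(o['clock'],o['tool_pos'],o['eef_rot'],arm.hold_point_z,o['opening'])
E
```

```text
side [ 0.34555076 -0.83391408  0.67330196] [ 0.19493449  0.83291348 -0.51795061] 436.33038745235797
top [0.37037324 0.00179461 1.26960752] [ 0.13896522 -0.02173189 -0.99027702] 490.8982522636498
0.1 [0.22337146 0.58320609 0.23060961] [ 2.58784274e+00  1.77985915e+00 -1.79047376e-03] 0.0187 0.08529812301189513
```

View pics/side0.png

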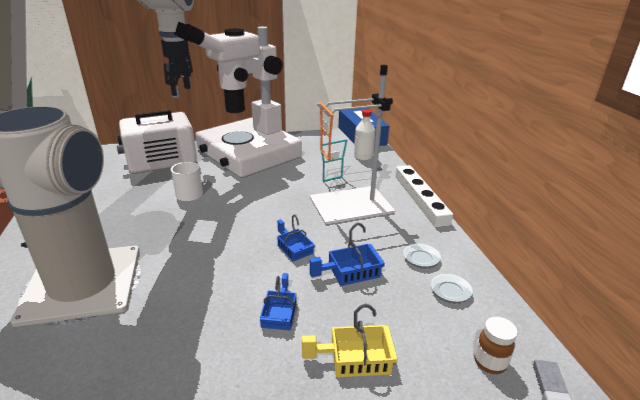

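View pics/top0.png

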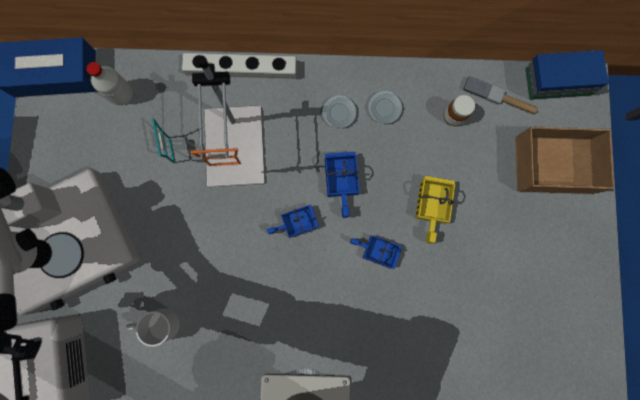

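Candidates for the blue basket in the side view are the large one at (357,263) and two small ones at (295,240) and (279,305). In the top view they are at (342,175), (300,221) and (383,250). The largest is meant. The hanger candidates are orange at (325,130) and teal at (335,160), and orange is meant. I'll check both choices in close crops.

Run:
```python
from h import *
crop('side0',295,60,425,290,2.6,'c1'); crop('top0',140,50,380,260,3.3,'c2')
crop('side0',290,60,420,220,3.7,'c3');
```

```text
(no output)
```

View pics/c3.png

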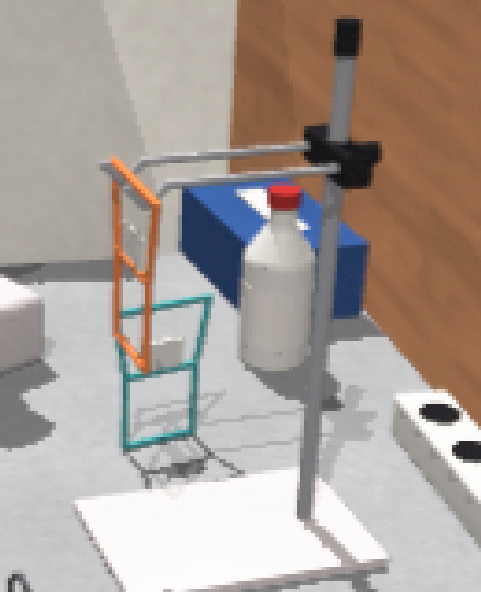

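View pics/c2.png

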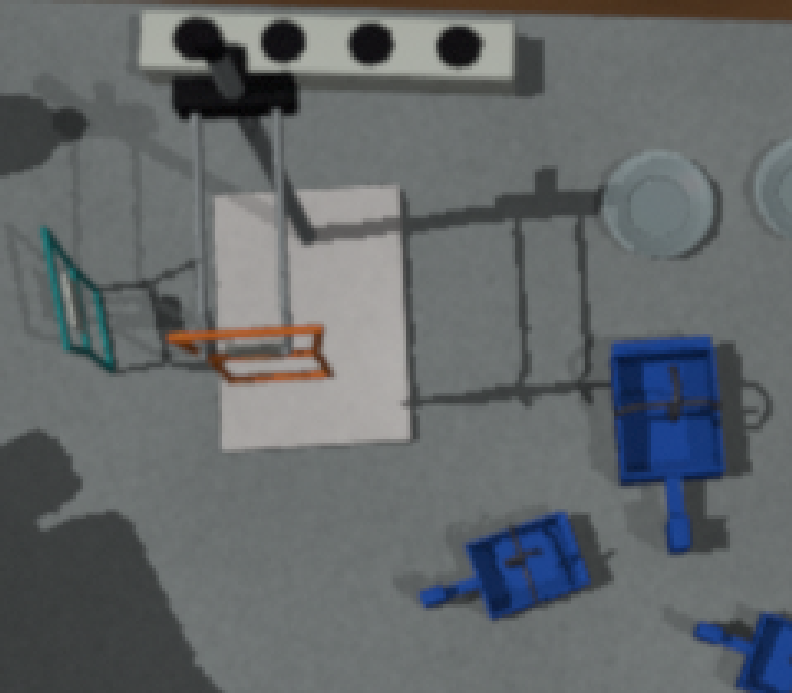

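Run:
```python
from h import *
crop('side0',300,215,400,295,8,'c4'); crop('top0',315,140,385,225,7,'c5')
```

```text
(no output)
```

View pics/c4.png

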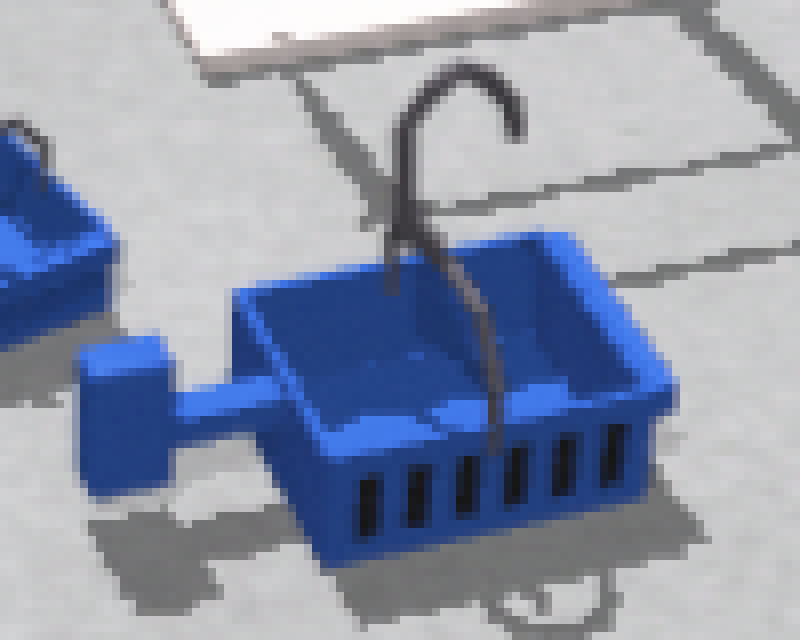

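View pics/c5.png

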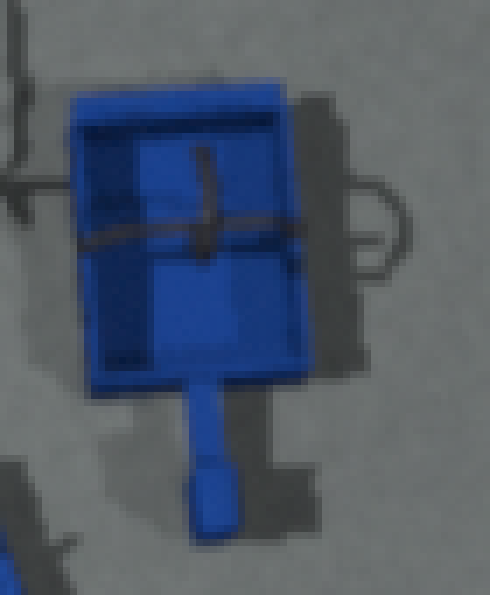

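The large basket's handle is at the lower left of the side crop, full-frame about (316,267), with its top at about (345,211) in the top view. The orange hanger sits on two prongs with its bottom wire low. The teal one leans to one side and is a decoy. Next I'll get poses from the depth clouds.

Run:
```python
from h import *
np.set_printoptions(precision=4,suppress=True)
c=load('top0');P=cloud(c);hsv=cv2.cvtColor(c['color'],cv2.COLOR_RGB2HSV)
blue=(hsv[...,0]>105)&(hsv[...,0]<125)&(hsv[...,1]>150)
n,l=cv2.connectedComponents(blue.astype(np.uint8))
k=l[205,345];m=(l==k);Q=P[m];print(m.sum())
t=Q[Q[:,2]>0.03]
hd=m.copy();hd[:190]=False; H=P[hd&(P[...,2]>0.045)];print('handle top',len(H),np.median(H,0),H.min(0),H.max(0),H.mean(0))
rim=m.copy();rim[190:]=False;Rm=P[rim&(P[...,2]>0.03)&(P[...,2]<0.05)];r=cv2.minAreaRect(np.float32(Rm[:,:2]*1000));print('rim',r, np.median(Rm[:,2]))
hr=cv2.minAreaRect(np.float32(H[:,:2]*1000));print(hr)
for nm in('side','top'):
    c=load(nm+'0');P=cloud(c);hsv=cv2.cvtColor(c['color'],cv2.COLOR_RGB2HSV)
    o=(hsv[...,0]>5)&(hsv[...,0]<16)&(hsv[...,1]>190)
    if nm=='side': o[:, :300]=0;o[:,345:]=0
    o[200:]=0
    if nm=='top':o[:,:180]=0;o[:,250:]=0
    v,u=np.nonzero(o);print(nm,len(u),u.min(),u.max(),v.min(),v.max());Q=P[o];
    for q0 in (0,): 
        ok=np.isfinite(Q[:,0]);Q=Q[ok]
        lo=Q[(Q[:,2]>.165)&(Q[:,2]<.19)];hi=Q[(Q[:,2]>.285)&(Q[:,2]<.315)]
        print('low',len(lo),np.median(lo,0),lo.min(0),lo.max(0));print('hi',len(hi),np.median(hi,0),hi.min(0),hi.max(0))
# foot
c=load('top0');P=cloud(c)
hsv=cv2.cvtColor(c['color'],cv2.COLOR_RGB2HSV)
w=(c['color'].min(-1)>135)&(P[...,2]>.004)&(P[...,2]<.018);w[:100]=0;w[195:]=0;w[:,:200]=0;w[:,270:]=0
print('foot',w.sum(),cv2.minAreaRect(np.float32(P[w][:,:2]*1000)),cv2.boxPoints(cv2.minAreaRect(np.float32(P[w][:,:2]*1000))))
```

```text
787
handle top 64 [ 0.5171 -0.0877  0.0585] [ 0.5039 -0.0952  0.0451] [ 0.5644 -0.0473  0.064 ] [ 0.5182 -0.0879  0.0579]
rim ((590.922607421875, -81.26112365722656), (38.680206298828125, 78.95240783691406), 2.9752020835876465) 0.04074538341773939
((533.3555908203125, -71.67242431640625), (60.445316314697266, 45.5849609375), 3.4938390254974365)Traceback (most recent call last):
  File "<stdin>", line 17, in <module>
    return umr_minimum(a, axis, None, out, keepdims, initial, where)
ValueError: zero-size array to reduction operation minimum which has no identity
```

Run:
```python
from h import *
crop('side0',310,90,350,180,6.5,'c6'); crop('top0',180,140,250,180,11,'c7')
```

```text
(no output)
```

View pics/c6.png

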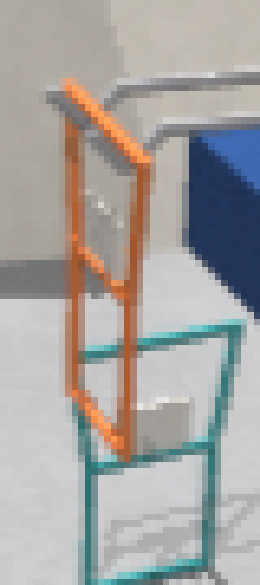

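View pics/c7.png

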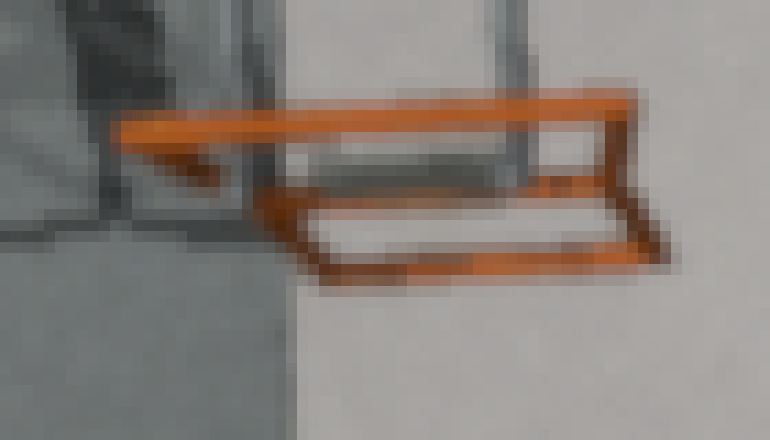

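Run:
```python
from h import *
np.set_printoptions(precision=4,suppress=True)
T=load('top0');S=load('side0')
def tri(pt,ps):
    o1,d1=ray(T,*pt);o2,d2=ray(S,*ps)
    d1/=np.linalg.norm(d1);d2/=np.linalg.norm(d2)
    A=np.stack([d1,-d2],1);s=np.linalg.lstsq(A,o2-o1,rcond=None)[0]
    a=o1+s[0]*d1;b=o2+s[1]*d2;return (a+b)/2,np.linalg.norm(a-b)
L=(180+328/11-.5,140+270/11-.5);Rr=(180+650/11-.5,140+258/11-.5)
sl=(310+73/6.5-.5,90+390/6.5-.5);sr=(310+126/6.5-.5,90+450/6.5-.5)
print('bottom ends z=.175 top',onz(T,*L,.175),onz(T,*Rr,.175)); print('side',onz(S,*sl,.175),onz(S,*sr,.175))
print(tri(L,sl),tri(Rr,sr))
# top bar ends
TL=(180+118/11-.5,140+133/11-.5);TR=(180+630/11-.5,140+105/11-.5)
print('top bar',onz(T,*TL,.301),onz(T,*TR,.301))
STL=(310+70/6.5-.5,90+88/6.5-.5);STR=(310+143/6.5-.5,90+160/6.5-.5)
print('top bar side',onz(S,*STL,.301),onz(S,*STR,.301))
# mid loop bar z=.235 
# handle
P=cloud(T);m=(P[...,2]>.05)&(P[...,2]<.066);m[:204]=0;m[220:]=0;m[:,:338]=0;m[:,352:]=0
v,u=np.nonzero(m);print(u.min(),u.max(),v.min(),v.max());r=cv2.minAreaRect(np.float32(P[m][:,:2]*1000));print('handle',m.sum(),r,P[m].mean(0))
for z,(a,b) in {'rimBL':(.04,(315+90/7-.5,140+388/7-.5)),'rimBR':(.04,(315+312/7-.5,140+375/7-.5)),'rimTL':(.04,(315+72/7-.5,140+95/7-.5)),'rimTR':(.04,(315+285/7-.5,140+85/7-.5)),'HTc0':(.058,(315+213/7-.5,140+460/7-.5)),'HTc1':(.058,(315+213/7-.5,140+530/7-.5)),'hook top':(.140,(315+205/7-.5,140+200/7-.5))}.items(): print(z,onz(T,*b,a))
```

```text
bottom ends z=.175 top [0.5991 0.2314 0.175 ] [0.6036 0.1651 0.175 ]
side [0.5928 0.2264 0.175 ] [0.6012 0.1663 0.175 ]
(array([0.5969, 0.2322, 0.1726]), np.float64(0.005396694150074177)) (array([0.6022, 0.1651, 0.1757]), np.float64(0.002535415927893653))
top bar [0.5973 0.2449 0.301 ] [0.6053 0.1514 0.301 ]
top bar side [0.5922 0.2399 0.301 ] [0.6013 0.1548 0.301 ]
343 349 205 215
handle 66 ((517.14990234375, -89.99392700195312), (26.18436050415039, 15.491680145263672), 1.7982257604599) [ 0.516  -0.0894  0.0586]
rimBL [ 0.5564 -0.0435  0.04  ]
rimBR [ 0.5636 -0.1238  0.04  ]
rimTL [ 0.6648 -0.0344  0.04  ]
rimTR [ 0.6709 -0.1124  0.04  ]
HTc0 [ 0.5291 -0.0872  0.058 ]
HTc1 [ 0.5041 -0.0876  0.058 ]
hook top [ 0.6061 -0.0769  0.14  ]
```

```bash
cat >> h.py <<'E'
from scipy.spatial.transform import Rotation as Ro
def down(yaw,flip=0):
    a=yaw+np.pi/2+np.pi*flip
    x=np.array([np.cos(a),np.sin(a),0]);z=np.array([0,0,-1.]);return Ro.from_matrix(np.stack([x,np.cross(z,x),z],1)).as_rotvec()
E
python3 - <<'E'
from h import *
np.set_printoptions(precision=3,suppress=True)
P=cloud(load('top0'));D=np.hypot(P[...,0]-.5175,P[...,1]+.0875)
for r in((.45,.57,-.16,-.10),(.45,.57,-.075,-.0),(.40,.50,-.2,0.05)):
    m=(P[...,0]>r[0])&(P[...,0]<r[1])&(P[...,1]>r[2])&(P[...,1]<r[3])&(P[...,2]>.012)
    Q=P[m];print(r,len(Q),Q.min(0) if len(Q) else'',Q.max(0) if len(Q) else'')
h=arm.hold_point_z
for f in(0,1):
  for p in((.5175,-.0875,.12),(.5175,-.0875,.04),(.43,.185,.19),(.505,.191,.115)):
    print(f,p,solve_ik([p[0],p[1],p[2]-h],down(.085,f)))
E
```

```text
(0.45, 0.57, -0.16, -0.1) 36 [ 0.451 -0.159  0.013] [ 0.569 -0.1    0.043]
(0.45, 0.57, -0.075, -0.0) 122 [ 0.47  -0.074  0.013] [ 0.57  -0.     0.047]
(0.4, 0.5, -0.2, 0.05) 335 [ 0.401 -0.199  0.012] [0.499 0.048 0.109]
0 (0.5175, -0.0875, 0.12) [-0.19   0.473  1.932 -0.     0.736 -1.846]
0 (0.5175, -0.0875, 0.04) [-0.19   0.618  1.949 -0.     0.575 -1.846]
0 (0.43, 0.185, 0.19) [ 0.381  0.284  2.015 -0.     0.842 -1.275]
0 (0.505, 0.191, 0.115) [ 0.34   0.498  1.901 -0.     0.742 -1.316]
1 (0.5175, -0.0875, 0.12) [-0.19   0.473  1.932  0.     0.736  1.296]
1 (0.5175, -0.0875, 0.04) [-0.19   0.618  1.949  0.     0.575  1.296]
1 (0.43, 0.185, 0.19) [0.381 0.284 2.015 0.    0.842 1.867]
1 (0.505, 0.191, 0.115) [0.34  0.498 1.901 0.    0.742 1.825]
```

Run:
```python
from h import *
np.set_printoptions(precision=2,suppress=True,linewidth=200)
# max height grid from both cams
G=np.zeros((9,10))
for n in('top0','side0'):
    P=cloud(load(n)).reshape(-1,3);P=P[np.isfinite(P[:,0])]
    i=np.floor((P[:,0]-.0)/.1).astype(int);j=np.floor((P[:,1]+.2)/.1).astype(int)
    ok=(i>=0)&(i<9)&(j>=0)&(j<10);np.maximum.at(G,(i[ok],j[ok]),P[ok,2])
print('rows x0..,cols y-.2..');print(G)
```

```text
rows x0..,cols y-.2..
[[0.02 0.39 0.39 0.02 0.01 0.01 0.01 0.17 0.18 0.  ]
 [0.02 0.31 0.35 0.02 0.01 0.63 0.01 0.52 0.18 0.  ]
 [0.01 0.01 0.01 0.01 0.01 0.64 0.52 0.52 0.35 0.07]
 [0.05 0.01 0.01 0.01 0.01 0.01 0.45 0.45 0.42 0.08]
 [0.11 0.06 0.11 0.05 0.01 0.01 0.08 0.42 0.42 0.08]
 [0.05 0.13 0.06 0.31 0.31 0.01 0.07 0.34 0.42 0.01]
 [0.07 0.14 0.01 0.31 0.31 0.14 0.01 0.07 0.01 0.01]
 [0.02 0.02 0.01 0.32 0.4  0.14 0.12 0.13 0.01 0.08]
 [0.02 0.02 0.05 0.05 0.05 0.05 0.16 0.18 0.09 0.09]]
```

Run:
```python
from h import *
np.set_printoptions(precision=4,suppress=True)
h=arm.hold_point_z;f=0;rv=down(.085,f)
q0=arm.get_obs()['q']
qa=np.array(solve_ik([.165,.415,.27],arm.get_obs()['eef_rot']))
arm.set_joints(qa)
qb=np.array(solve_ik([.44,-.04,.27],rv)); arm.set_joints(qb)
print(arm.get_obs()['clock'])
gripper_to(.05,60)
arm.reach([.5175,-.0875,.12],rv)
arm.move_l([.5175,-.0875,.04-h+.002],velocity=.1,stop_force=10)
o=arm.get_obs();print(o['clock'],o['tool_pos'],o['contact_force'])
gripper_to(.0,60);o=arm.get_obs();print(o['clock'],o['tool_pos'],o['contact_force'],o['opening'])
snap('side','s1')
crop('s1',240,170,400,310,5,'s1c')
```

```text
2.7833
5.075 [ 0.518  -0.0876  0.0238] [-0.5712 -0.274   0.3853]
5.475 [ 0.5179 -0.0876  0.0238] [-1.2524 -0.3743  5.6796] 0.015703097973512832
```

View pics/s1c.png

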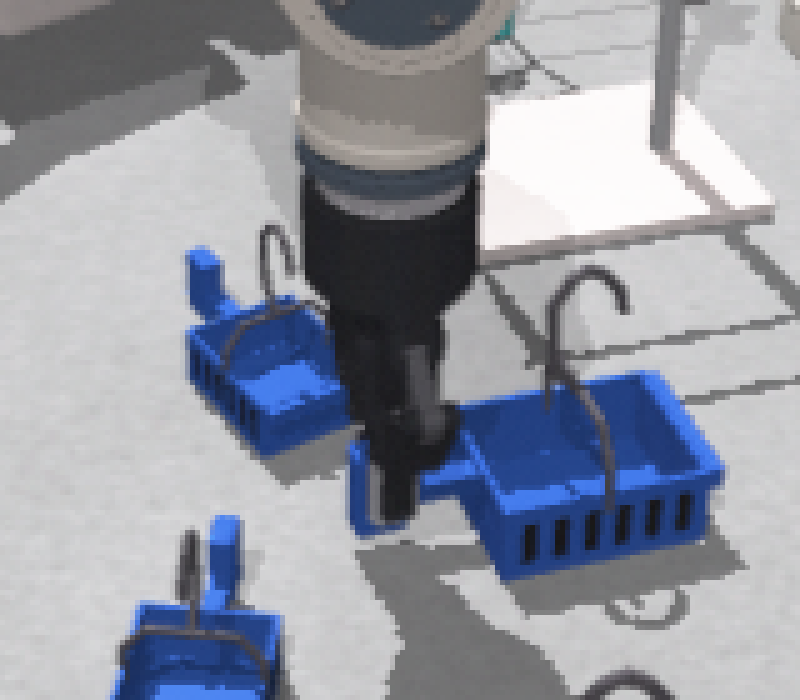

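The picture shows the fingers on the large basket's handle (crop ~(395,490)), with opening 15.7 mm, so the grip is good. Next I'll lift it and carry it to a point in front of the loop.

Run:
```python
from h import *
np.set_printoptions(precision=4,suppress=True)
gripper_to(0,90)
arm.move_l([.50,-.0876,.19],velocity=.12)
arm.move_l([.4248,.183,.19],velocity=.15)
arm.move_l([.4248,.183,.1048],velocity=.12)
arm.sleep(.3)
o=arm.get_obs();print(o['clock'],o['tool_pos'],o['contact_force'],o['opening'])
S=snap('side','s2');T=snap('top','t2')
crop('s2',230,80,400,240,4.7,'s2c');crop('t2',170,120,270,240,5,'t2c')
```

```text
10.475 [0.4251 0.1831 0.1053] [ 0.0024  0.5311 -1.5065] 0.014573448800102067
```

View pics/s2c.png

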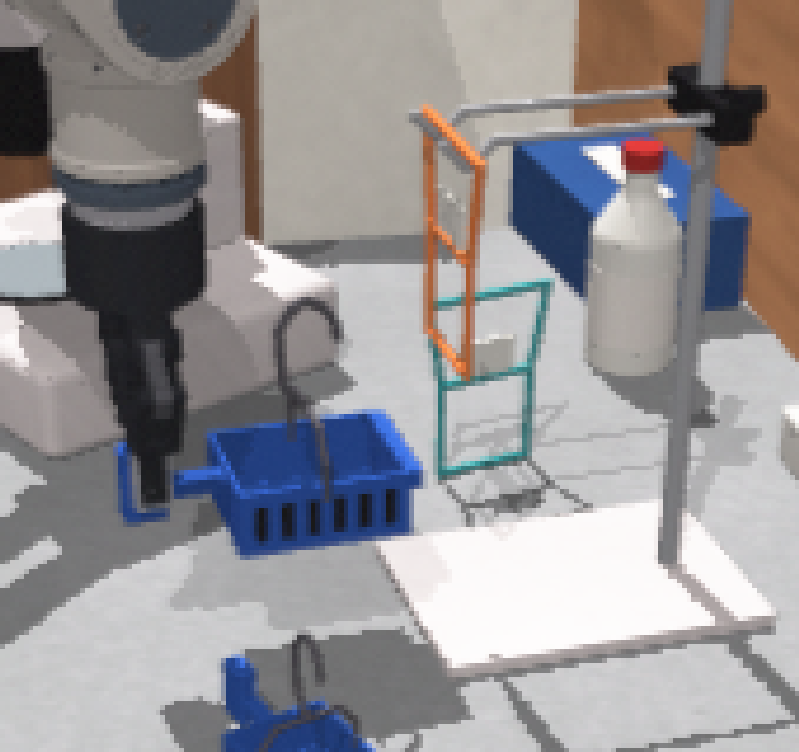

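View pics/t2c.png

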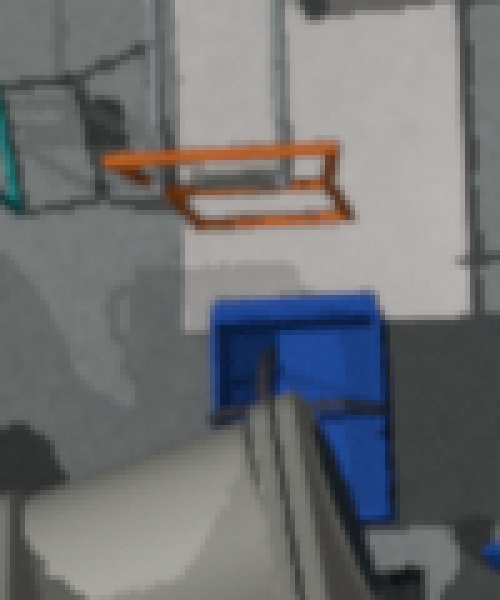

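The crops show the basket held in front of the loop, with the hook at about (310,310) in the side crop pointing toward the orange loop. The hanger hasn't been disturbed. I'll overlay the predicted hook and wire to check for tilt and offset.

```bash
cat >> h.py <<'E'
def overlay(tag,seat,out,box,s,yaw=.085,loop=(.600,.198,.175),lyaw=.075):
    c=load(tag);im=cv2.resize(c['color'][box[1]:box[3],box[0]:box[2],::-1],None,fx=s,fy=s,interpolation=cv2.INTER_NEAREST)
    def pl(pts,o,y,col):
        R=np.array([[np.cos(y),-np.sin(y),0],[np.sin(y),np.cos(y),0],[0,0,1]])
        q=proj(c,np.array(pts)@R.T+o);q=(q+.5-np.array(box[:2]))*s
        cv2.polylines(im,[np.int32(q)],False,col,1)
    th=np.linspace(np.pi,0,15)
    a=[(-.016,0,-.059),(-.016,0,-.007)]+[(.001+.017*np.cos(t),0,-.007+.017*np.sin(t)) for t in th]+[(.018,0,-.020)]
    pl(a,np.array(seat),yaw,(0,255,0))
    b=[(x,y,-.087) for x,y in((-.05,-.04),(.05,-.04),(.05,.04),(-.05,.04),(-.05,-.04))];pl(b,np.array(seat),yaw,(0,255,255))
    pl([(0,-.034,0),(0,.034,0),(0,.034,.063),(0,-.034,.063),(0,-.034,0)],np.array(loop),lyaw,(255,0,255))
    cv2.imwrite(f'pics/{out}.png',im)
E
python3 - <<'E'
from h import *
overlay('s2',(.5206,.1921,.2085),'o_s2',(270,90,340,200),6.5);overlay('t2',(.5206,.1921,.2085),'o_t2',(195,140,255,240),6)
E
```

```text
(no output)
```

View pics/o_s2.png

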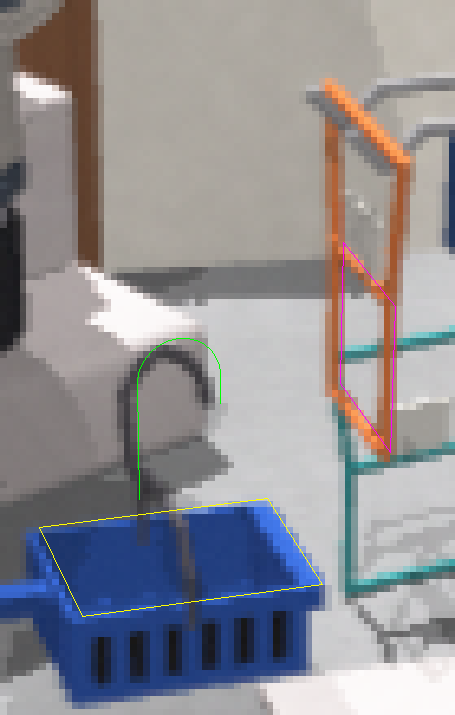

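View pics/o_t2.png

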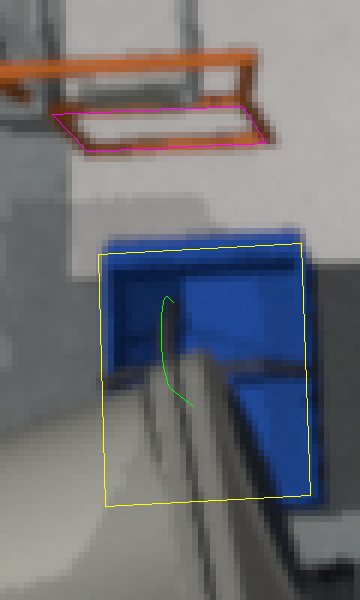

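Run:
```python
from h import *
s=(.6135,-.0786,.127)
overlay('side0',s,'o_s0',(325,215,395,295),7);overlay('top0',s,'o_t0',(315,140,375,225),7)
a=cv2.imread('pics/o_s0.png');b=cv2.imread('pics/o_t0.png');h=max(a.shape[0],b.shape[0])
cv2.imwrite('pics/o_0.png',np.hstack([cv2.copyMakeBorder(i,0,h-i.shape[0],0,0,0) for i in(a,b)])[:600])
```

```text
(no output)
```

View pics/o_0.png

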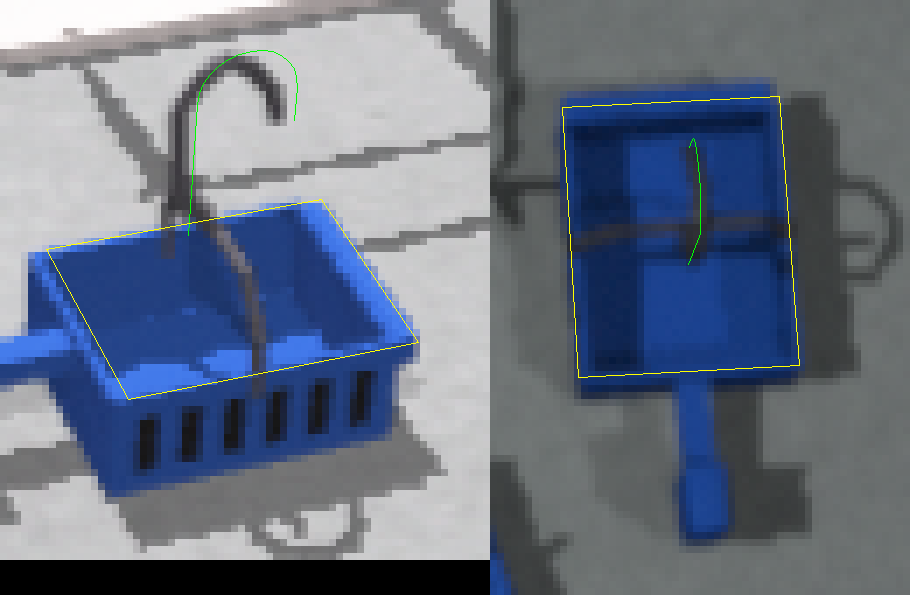

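The side overlay has the same ~2 px bias it showed before the grasp, so that's camera calibration. The hook has shifted at most ~3 mm in hand, within the margins. Next I'll push the hook through the loop.

Run:
```python
from h import *
np.set_printoptions(precision=4,suppress=True)
p=np.array([.4251+.0815,.1831+.008,.1062])
print(arm.move_l(p,velocity=.06,stop_force=4))
o=arm.get_obs();print(o['clock'],o['tool_pos'],o['contact_force'],o['opening'])
S=snap('side','s3');T=snap('top','t3')
crop('s3',280,80,370,210,6,'s3c')
seat=o['tool_pos']+np.array([.0955,.007,.1032]);overlay('t3',seat,'o_t3',(195,130,255,220),6);print(seat)
a=cv2.imread('pics/s3c.png')[:600];b=cv2.imread('pics/o_t3.png');hh=max(a.shape[0],b.shape[0])
cv2.imwrite('pics/j3.png',np.hstack([cv2.copyMakeBorder(i,0,hh-i.shape[0],0,0,0) for i in(a,b[:,:250])]))
```

```text
False
12.0917 [0.5062 0.1911 0.1062] [ 0.0008 -0.0169 -0.5214] 0.015171082388080985
[0.6017 0.1981 0.2094]
```

View pics/j3.png

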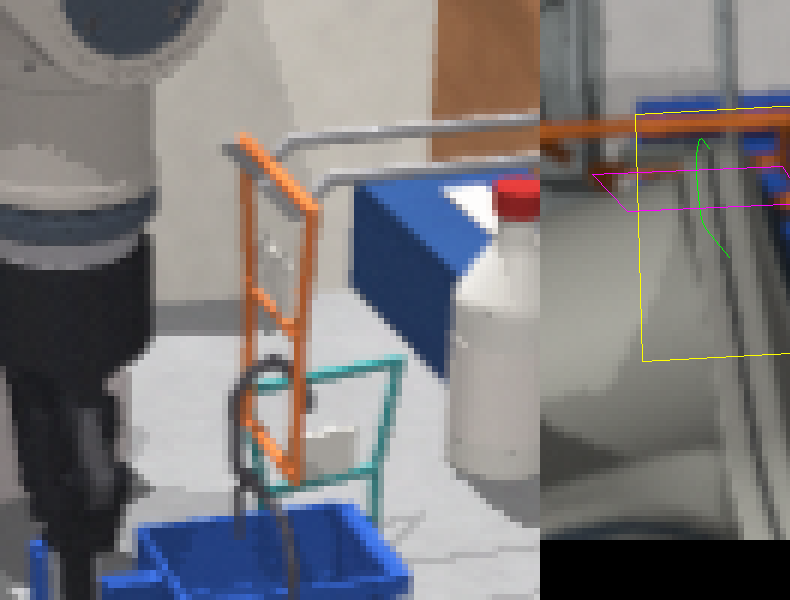

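The hook passes through the orange loop and straddles the bottom wire. In the side crop its back is at (238,410), its tip at (306,405) and the loop plane at ~x=275. The hanger hasn't moved, so I'll lower it gently onto the wire.

Run:
```python
from h import *
np.set_printoptions(precision=4,suppress=True)
print(arm.move_l([.5062,.1911,.078],velocity=.05,stop_force=3))
o=arm.get_obs();print(o['clock'],o['tool_pos'],o['contact_force'])
arm.sleep(.2);z0=arm.get_obs()['contact_force'][2]
r=arm.move_l([.5062,.1911,.068],velocity=.02,stop_force=1.2)
o=arm.get_obs();print(r,z0,o['clock'],o['tool_pos'],o['contact_force'],o['wrist_torque'])
snap('side','s4');crop('s4',280,80,370,210,6,'s4c')
a=cv2.imread('pics/s4c.png');cv2.imwrite('pics/s4c.png',a[:600])
```

```text
False
12.9083 [0.5062 0.1911 0.0779] [-0.1156 -0.323  -0.6491]
True -0.5276052900204032 13.525 [0.5064 0.1912 0.0703] [0.6276 0.3704 3.2286] [ 0.0679 -0.3477 -0.0145]
```

View pics/s4c.png

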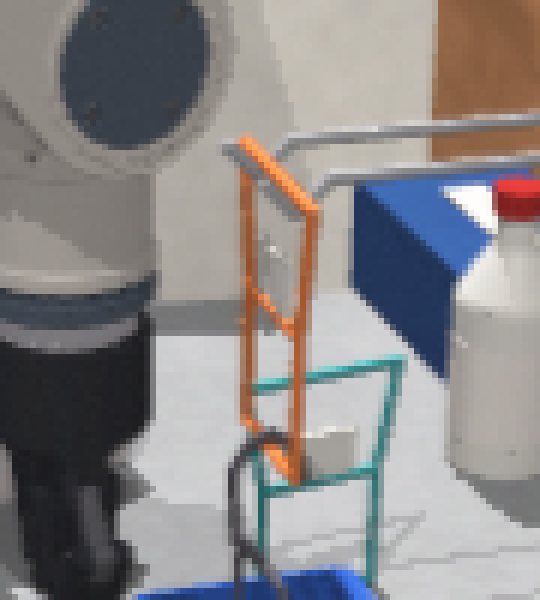

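Contact came at TCP z=0.0703 (expected 0.0718), so the hook is seated on the wire. I'll ease off slightly and release in steps.

Run:
```python
from h import *
np.set_printoptions(precision=4,suppress=True)
arm.move_l([.5064,.1912,.0708],velocity=.02)
o=arm.get_obs();print(o['contact_force'])
gripper_to(.020,20);arm.sleep(.3);gripper_to(.03);arm.sleep(.3);gripper_to(.06)
o=arm.get_obs();print(o['clock'],o['opening'],o['contact_force'])
snap('side','s5');crop('s5',240,80,370,230,4,'s5c')
```

```text
[ 0.1879 -0.6378  1.6471]
15.3083 0.060306603208779404 [0.575  0.3871 0.2144]
```

View pics/s5c.png

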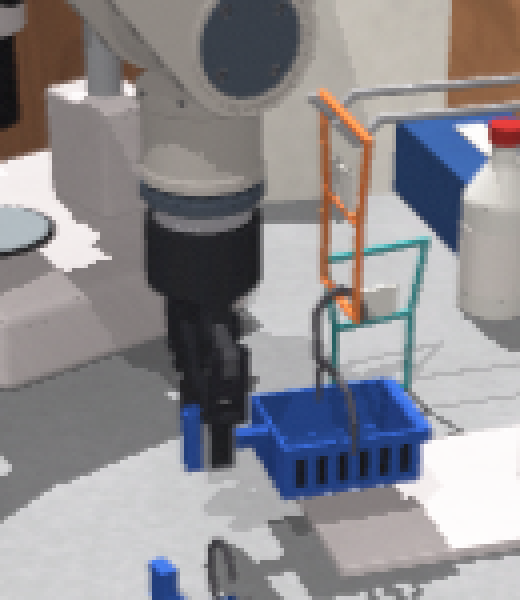

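The basket hangs from the loop with the fingers open around the handle. I'll retreat along −x, then up, and let it settle.

Run:
```python
from h import *
np.set_printoptions(precision=4,suppress=True)
print(arm.move_l([.506-.11,.1912-.009,.0708],velocity=.06,stop_force=4))
arm.move_l([.37,.15,.25],velocity=.12)
o=arm.get_obs();arm.set_joints(np.array(o['q'])-np.array([.7,0,0,0,0,0]))
c=snap('side','s6');arm.sleep(1.5);snap('side','s7');snap('top','t7')
d=np.abs(load('s6')['color'].astype(int)-load('s7')['color']).max(-1)[70:240,250:420];print('moved px',(d>40).sum())
o=arm.get_obs();print(o['clock'],o['tool_pos'],o['contact_force'])
crop('s7',250,70,410,230,3.7,'s7c');crop('t7',170,100,280,210,5,'t7c')
```

```text
False
moved px 1
21.75 [ 0.3793 -0.1235  0.2494] [-1.2967 -0.344  -0.0338]
```

View pics/s7c.png

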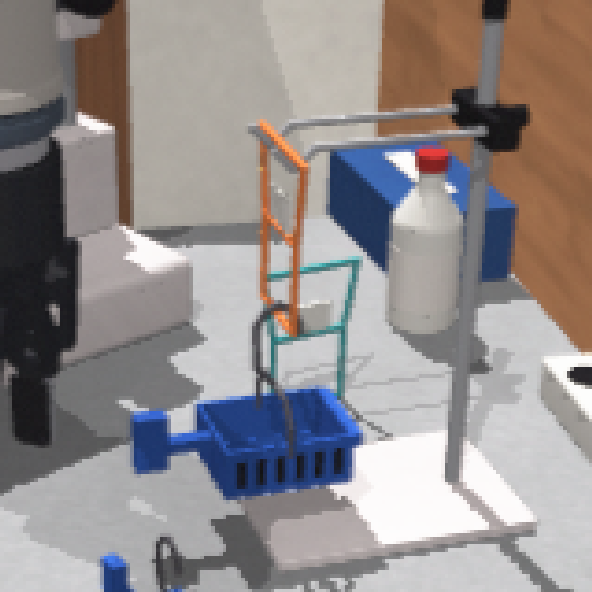

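View pics/t7c.png

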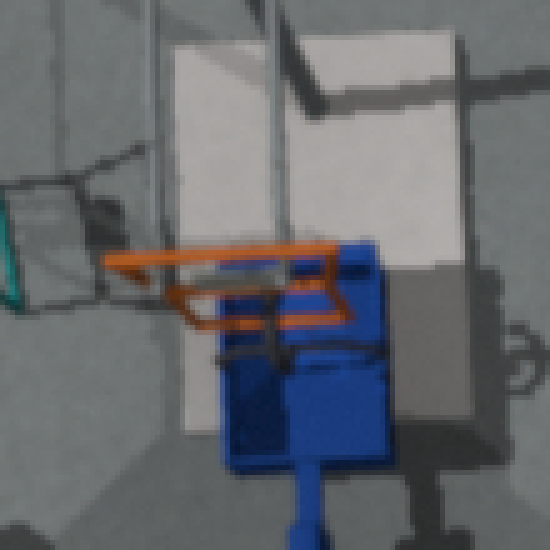

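The basket hangs from the orange loop: the hook is over the bottom wire at (280,310) in the side crop, and the top bar is still in the prongs. Last numeric checks are level, clearance and the yellow basket.

Run:
```python
from h import *
np.set_printoptions(precision=4,suppress=True)
for n in('t7','s7'):
    c=load(n);P=cloud(c);hsv=cv2.cvtColor(c['color'],cv2.COLOR_RGB2HSV)
    m=(hsv[...,0]>105)&(hsv[...,0]<125)&(hsv[...,1]>150)&(P[...,0]>.45)&(P[...,0]<.67)&(P[...,1]>.13)&(P[...,1]<.26)&(P[...,2]>.03)&(P[...,2]<.13)
    Q=P[m];print(n,m.sum(),Q.min(0),Q.max(0))
    for a,b in((.48,.52),(.545,.556),(.56,.60),(.62,.635),(.64,.66)):
        q=Q[(Q[:,0]>a)&(Q[:,0]<b)]
        if len(q):print(a,b,'z95',np.percentile(q[:,2],[5,95]))
    for a,b in((.13,.165),(.23,.26)):
        q=Q[(Q[:,1]>a)&(Q[:,1]<b)&(Q[:,0]>.545)]
        if len(q):print('y',a,b,np.percentile(q[:,2],[5,95]))
for a,b in(('side0','s7'),('top0','t7')):
    ys=[]
    for t in(a,b):
        h=cv2.cvtColor(load(t)['color'],cv2.COLOR_RGB2HSV);m=(h[...,0]>20)&(h[...,0]<32)&(h[...,1]>170);ys.append(np.argwhere(m).mean(0))
    print('yellow',ys)
```

```text
t7 1134 [0.4927 0.1533 0.0426] [0.6582 0.2393 0.1298]
0.48 0.52 z95 [0.0871 0.109 ]
0.545 0.556 z95 [0.0543 0.0895]
0.56 0.6 z95 [0.0473 0.0868]
0.62 0.635 z95 [0.0476 0.0879]
0.64 0.66 z95 [0.0466 0.0891]
y 0.13 0.165 [0.0545 0.094 ]
y 0.23 0.26 [0.0485 0.0894]
s7 1043 [0.4885 0.1516 0.0468] [0.6533 0.2462 0.1054]
0.48 0.52 z95 [0.0657 0.1044]
0.545 0.556 z95 [0.0509 0.0864]
0.56 0.6 z95 [0.0486 0.0857]
0.62 0.635 z95 [0.0491 0.0856]
0.64 0.66 z95 [0.0559 0.0866]
y 0.13 0.165 [0.0499 0.0859]
y 0.23 0.26 [0.0485 0.0855]
yellow [array([nan, nan]), array([nan, nan])]
yellow [array([202.9596, 434.4881]), array([203.1097, 434.4455])]<stdin>:16: RuntimeWarning: Mean of empty slice.
  ret = um.true_divide(
```

The basket is level: rim at 86–89 mm front and back, 86 mm on both sides in the side view. The underside is ~47 mm above the table, the basket isn't moving, and the yellow basket is where it was. Handing in.

Run:
```python
from h import *
job.hand_in();print(arm.get_obs()['clock'])
```

```text
the job is handed in; nothing more can be done
the job is handed in; nothing more can be done
```

The large blue basket now hangs by its hook from the bottom wire of the orange hanger, and the job is handed in at about 22 s. I gripped it by the handle, passed the hook through the loop, lowered it until it touched the wire, released it in steps and backed the arm well away.

**Last checks:**
- **Level:** the rim is at about 86–89 mm from front to back. From side to side, the side camera reads equal heights (86 mm); the top camera reads 94 and 89 mm, which I put down to depth noise.
- **Clear of the stand:** the underside is about 47 mm above the table, over the 10 mm foot.
- **Still:** only 1 pixel changed around the basket over 1.5 s.
- **Hanger:** its top bar is still in the prongs.
- **Yellow basket:** it moved less than 0.2 px in the top view. The same check in the side view failed because my colour mask found no yellow pixels there.

**Disagreement:** the two cameras differed by about 2 px (roughly 4 mm) on the hook's position. The same offset was there before I gripped the basket, so I treated it as camera calibration, and it was within the hook's clearance.

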